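# Set out a bearing unit for pressing

### The arm

A 6-joint arm with a two-finger parallel gripper is mounted at the origin on the work surface. World frame = base frame: x ahead of the robot, y to its left, z up, the work surface at z = 0. Lengths are in mm, angles in degrees, forces in N, time in s.
With the tool pointing down it reaches from about 300 to 850 mm from the base axis. Payload 4.2 kg.
Tool frame: the origin (TCP) lies on the centre line of the jaws, within the pads' length; the fingertips stand 11 mm ahead of it and the grasp point (between the pads) lies 8 mm behind it; z points along the fingers, y is the direction in which the jaws open and shut (so a half turn about z gives the same grasp; the last joint's range is limited). The gripper opens to 91 mm and grips with 3 to 60 N. Pads are 32 mm wide; open, the fingers measure 118 mm over their backs; the gripper's body (76 mm by 178 mm) begins 60 mm behind the grasp point.
Start: joints at [-64.63, 18.312, 89.639, -0, 72.044, -1.146], TCP at [256.717, -514.527, 224.976] pointing down, gripper open.
Joint ranges: [-177.97, 177.97], [-48.28, 115.42], [12.27, 149.76], [-77.06, 257.06], [2.81, 150.46], [-146.56, 146.56]. Speed limits (degrees/s): [147.25, 147.25, 180, 180, 180, 180].

### API

Orientations are given as [roll, pitch, yaw] about the fixed x, y, z axes, in that order (R = Rz(yaw) Ry(pitch) Rx(roll)).
In Python, from workcell import env, grab_frame gives the robot as it stands. The module is installed in compiled form; this text tells all that it offers.
- The arm moves only by the tool arm_command, never from a script. Its argument "series" is one flat list of numbers, 6 for each row, row after row: the shift along the world's x, y, z each as a share of 400 mm, from -1 to 1, then the turn, a rotation vector about the world's x, y, z each as a share of 45 degrees, from -1 to 1. A call has 1 to 20 rows; each row shifts and turns the commanded pose from where the row before left it; what a row does not reach is not made up. A row lasts 1/12 s, in which the tool goes at most 41.7 mm and 7.16 degrees, less where a joint would pass 70% of its speed; a pose out of reach is approached as far as the arm can. A call with a number of a shift or a turn outside -1 to 1 is refused whole. A call with a gripper value outside its range is refused whole. "hand" is the opening, from 0 (shut) to 1 (fully open), set as the call begins (left out, the last holds). The fingers move at their own pace and stop on an object; "newtons" is the grip in N (left out, the last holds). Time passes only in rows, so rows that do not move let the fingers close. It gives the time, the measured TCP pose, the force and the opening at its end, in the units of the state.
- env.state(): the state, without advancing time (a new reading comes with each control period).
- grab_frame(name): name is "scene" or "side" or "wrist"; returns a dict with "frame" (400x640x3 uint8, red, green, blue), "intrinsics" (3x3 intrinsics, pixels), "R" (3x3) and "t" (3): a world point X has camera coordinates R X + t; the wrist camera has in their place "tool_from_camera" (4x4, takes a point from camera to tool coordinates, whose origin is the TCP and whose axes are the flange's). Camera axes: x right, y down, z forward; pixel columns grow to the right and rows downward; lengths in mm; the calibration is good to about 2 mm. The wrist camera is an equidistant fisheye: a pixel r from the principal point sees the ray r / f radians off the axis. A picture is of the moment at which its call begins: read the wrist's pose just before it. There is no depth.
- env.job_done(): hands the job in, once; it reports no verdict.
The state is a dict: "time_s": time; "qpos": joint angles; "qvel": joint speeds; "effort": joint torques, N m; "ee_pos": TCP position; "ee_rot": TCP orientation; "force": force on the tool from outside, world axes, zero at the start; "torque": the same for the moment, N m; "gripper_width": finger opening in mm.
Only numpy, scipy, OpenCV 4.12 (cv2) and the standard library are available. Lean on these libraries where they do the work, as an engineer would, in place of code of your own. Each camera call takes 0.05 s, during which the arm holds its last target.

### The job

Set out the parts of the next bearing unit on the assembly bench. Put the aluminium housing block on the black nest plate, midway between its two upright stops and square to them with its long side pointing from one stop to the other, and stand the flanged bush, flange up, in the middle of the housing's top. Lay the large ring flat in the middle of the half of the rubber mat that is left of its metal bar, and the small ring flat in the middle of the half right of the bar (left and right as seen from the robot), and do not knock over the white bottle.

Things in the scene. Friction and masses are not known exactly. Their poses are not given: they have to be found in the camera images.
- housing: Loose aluminium bearing housing: block 44 (x) by 64 (y) by 38 mm high, flat solid top with a dark bore and four small screw holes drawn on it; about 0.3 kg. Turned at most 0.7 rad at the start. Origin: centre of its underside, z up, y along its long side. Grip it across the 44 mm width: between the stops only those two sides stay free.
- bush: Loose brass flanged bush, 36 mm high, standing flange up: sleeve 36 mm diameter, 28 mm high, under a flange 46 mm diameter, 8 mm thick (the top 8 mm), 24 mm bore; about 0.25 kg. Too big to enter the housing's bore: it stands on the housing's flat top. Origin: on its axis at the underside, z up. Grip it by the flange.
- large_ring: Loose plain steel ring lying flat: outer diameter 64, inner 46, height 16 mm; about 0.2 kg. Origin: on its axis at the underside, z up.
- small_ring: Loose plain steel ring lying flat: outer diameter 36, inner 20, height 16 mm; about 0.1 kg. Origin: on its axis at the underside, z up.
- nest: Fixed black plate 110 (x) by 140 (y) by 12 mm, turned at most 0.25 rad. Origin: centre of the plate's underside, on the bench, z up. Two aluminium stops, 70 (x) by 18 (y) mm, rise 20 mm above the plate at y = +51 and -51 mm: 84 mm free between them, ends (+x, -x) open. The housing goes at x = y = 0, y along y. Unused open toggle clamp, red handle, at x = 55 to 190, up to 55 mm high.
- mat: Fixed black rubber mat, 100 (x) by 240 (y) mm, 4 mm thick, turned at most 0.25 rad. Origin: centre of its underside, on the bench, z up; +y is its left side seen from the robot. An aluminium bar 80 (x) by 12 (y) mm, top 16 mm above the bench, runs along x across its middle (y = 0). The middles of the halves are at x = 0, y = +63 mm (left) and -63 mm (right).
- bottle: Loose white plastic wash bottle with a red cap and spout, 60 mm diameter, 170 mm high, standing at the far side of the bench behind the gap between nest and mat. Not to be knocked over. Origin: centre of its underside, z up.
Things that resemble listed ones, but are neither listed nor needed, are in the scene too. What is shaped like the large_ring but yellow is not meant.

How it is judged (in metres and radians):
At the end, for the whole second after the job is handed in: Housing on the nest plate within 12 mm of its middle (each axis) and 0.2 rad of square; bush upright on it within 10 mm of its middle; large ring flat on the mat within 15 mm (each axis) of the middle of the left half, small ring likewise in the right half; all at rest, level within 0.1 rad (linear speed of each of housing, bush, large_ring, small_ring below 0.02 m/s and angular speed of each of housing, bush, large_ring, small_ring below 0.2 rad/s and angle between each of housing, bush, large_ring, small_ring's own z axis and vertical below 0.1 rad and x of housing in the frame of nest between -0.012 and 0.012 m and y of housing in the frame of nest between -0.012 and 0.012 m and z of housing in the frame of nest between 0.009 and 0.015 m and angle between the y axis of housing and the y axis of nest, either way round below 0.2 rad and horizontal distance between bush and housing below 0.01 m and z of bush in the frame of housing between 0.035 and 0.041 m and x of large_ring in the frame of mat between -0.015 and 0.015 m and y of large_ring in the frame of mat between 0.048 and 0.078 m and z of large_ring in the frame of mat between 0.001 and 0.007 m and x of small_ring in the frame of mat between -0.015 and 0.015 m and y of small_ring in the frame of mat between -0.078 and -0.048 m and z of small_ring in the frame of mat between 0.001 and 0.007 m); the robot touches nothing.
It fails at once if the white bottle is knocked over (angle between bottle's own z axis and vertical above 0.5 rad).
It also fails if it takes over 109 s, if anything falls off the work surface, if the arm or the gripper's body presses on something with over 40 N, if the wrist force passes 120 N, or if a joint passes its speed limit or range.

## Working session

There is one attempt and no reset: what is moved stays moved. The work goes in short steps, Python scripts to look and compute and a tool call to move; the robot and the scene stay as the last step left them, time stands still between calls to the robot, and variables do not carry over. Pictures are saved under pics/ and viewed, and the job is handed in when it is done.

Besides the shell and the picture viewer there is one more tool, called after ">>>" as name(argument=value, ...) on one line, values as JSON. arm_command: Moves the arm, as the interface text tells. Shift numbers are shares of 400 mm and turn numbers shares of 45 degrees, none past 1 either way. Its arguments: {"type":"object","properties":{"series":{"type":"array"},"hand":{"type":"number"},"newtons":{"type":"number"}},"required":["series"]}

```bash
mkdir -p pics
cat > h.py <<'E'
import numpy as np, cv2
from workcell import env, grab_frame
def save(name,fn):
    d=grab_frame(name); cv2.imwrite('pics/'+fn,d['frame'][:,:,::-1]); return d
E
python3 - <<'E'
from h import *
import pickle
print(env.state())
for n in ['scene','side','wrist']:
    d=save(n,n+'0.png'); print(n,{k:np.round(v,3).tolist() for k,v in d.items() if k!='frame'})
    pickle.dump(d,open(n+'0.pkl','wb'))
E
```

```text
{'time_s': 0.0, 'qpos': array([-6.46309522e+01,  1.83512108e+01,  8.97080381e+01, -2.56364629e-04,
        7.20426643e+01, -1.14495659e+00]), 'qvel': array([ 0.10980779, -0.04485252, -0.11468467,  0.10210392,  0.02650737,
        0.02718159]), 'effort': array([-1.35263740e-04, -4.12468028e+01, -2.31970382e+01,  7.27770827e-02,
        4.58117318e-02, -1.47567948e-04]), 'ee_pos': array([ 256.48568628, -514.07365654,  224.11351507]), 'ee_rot': array([-1.79898102e+02, -1.79273342e-03,  2.65140820e+01]), 'force': array([ 0.04034406, -0.02103553,  0.54592766]), 'torque': array([ 0.02915271, -0.04139042,  0.00024069]), 'gripper_width': 91.46184932544794}
scene {'intrinsics': [[377.484, 0.0, 318.397], [0.0, 377.484, 196.013], [0.0, 0.0, 1.0]], 'R': [[0.699, 0.715, 0.005], [0.413, -0.398, -0.819], [-0.583, 0.575, -0.574]], 't': [-421.217, -216.032, 1174.56]}
side {'intrinsics': [[431.603, 0.0, 319.02], [0.0, 431.603, 198.583], [0.0, 0.0, 1.0]], 'R': [[-0.982, -0.189, -0.003], [-0.138, 0.725, -0.675], [0.13, -0.662, -0.738]], 't': [575.529, 104.155, 847.307]}
wrist {'intrinsics': [[309.707, 0.0, 323.344], [0.0, 309.707, 201.652], [0.0, 0.0, 1.0]], 'tool_from_camera': [[-0.0, -0.972, -0.235, 65.507], [1.0, -0.0, -0.001, 0.186], [0.001, -0.235, 0.972, -159.44], [0.0, 0.0, 0.0, 1.0]]}
```

View pics/scene0.png

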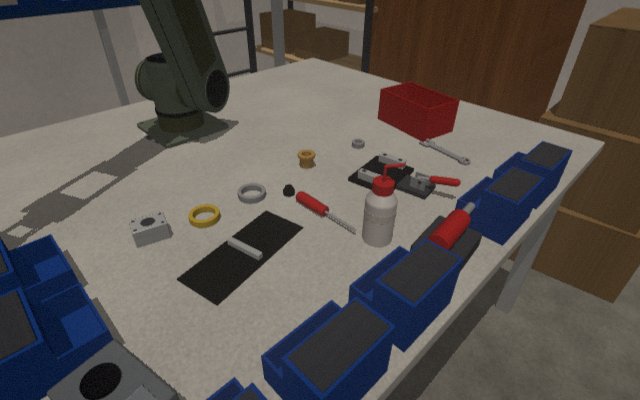

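View pics/side0.png

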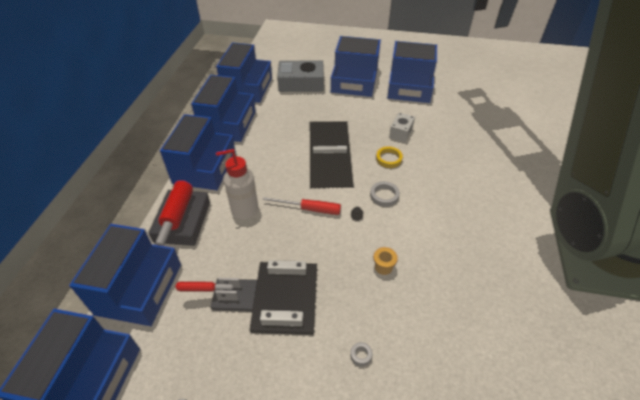

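View pics/wrist0.png

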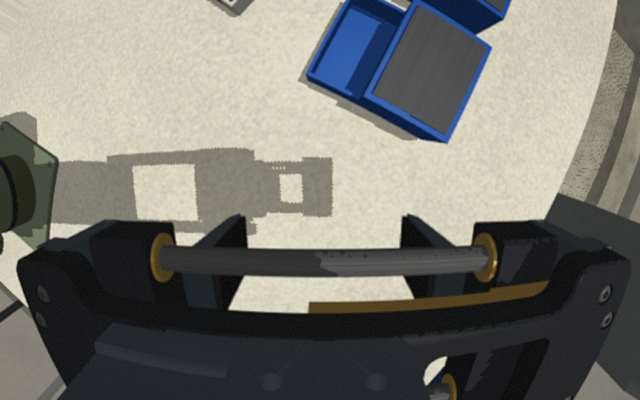

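The scene and side images show the housing (scene ~150,228), yellow ring (205,215), large ring (251,192), bush (307,158), small ring (358,143), mat bar (245,248) and nest (385,173). The bottle is at (380,215). I'll enlarge both views to pick the pixels more precisely.

Run:
```python
import cv2
s=cv2.imread('pics/scene0.png'); d=cv2.imread('pics/side0.png')
def crop(im,x0,y0,w,h,k,fn):
    c=cv2.resize(im[y0:y0+h,x0:x0+w],None,fx=k,fy=k,interpolation=cv2.INTER_CUBIC)
    for x in range((x0+19)//20*20,x0+w,20): cv2.line(c,((x-x0)*k,0),((x-x0)*k,5),(0,0,255),1);cv2.putText(c,str(x),((x-x0)*k,15),0,.35,(0,0,255),1)
    for y in range((y0+19)//20*20,y0+h,20): cv2.line(c,(0,(y-y0)*k),(5,(y-y0)*k),(0,0,255),1);cv2.putText(c,str(y),(6,(y-y0)*k+4),0,.35,(0,0,255),1)
    cv2.imwrite('pics/'+fn,c)
crop(d,290,105,150,110,5,'sA.png')
crop(d,205,240,200,130,4,'sB.png')
crop(s,120,170,190,135,4,'cA.png')
crop(s,290,130,180,120,4,'cB.png')
```

```text
(no output)
```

View pics/sA.png

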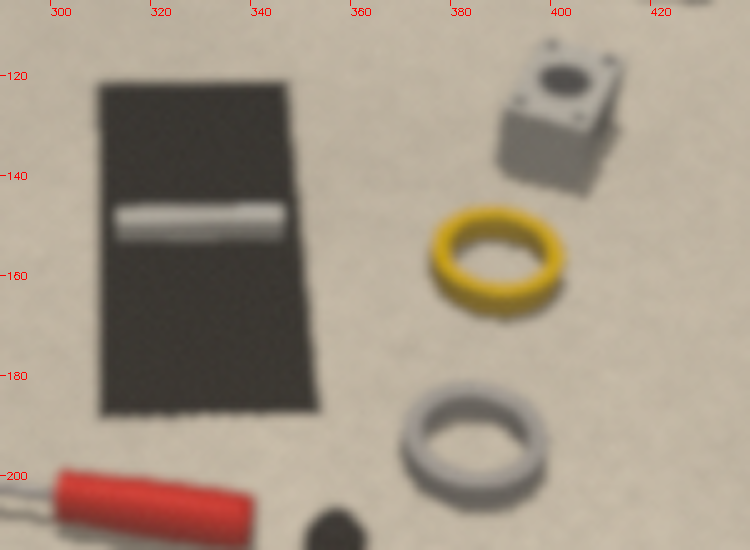

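View pics/sB.png

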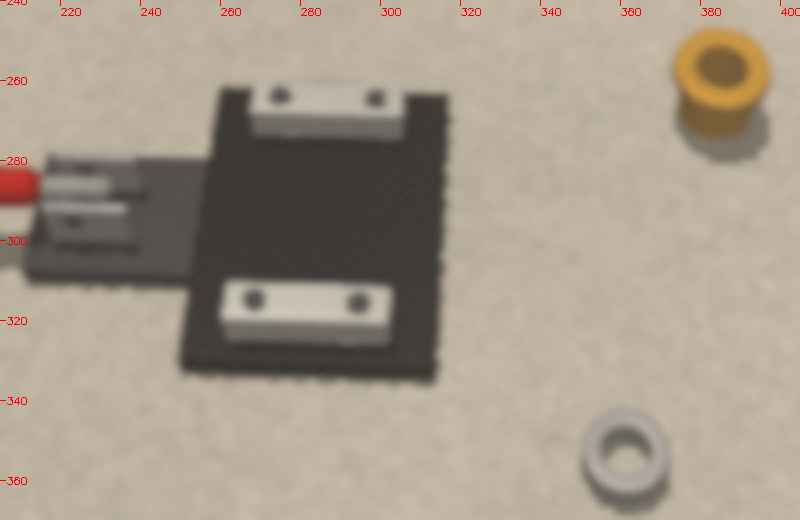

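View pics/cA.png

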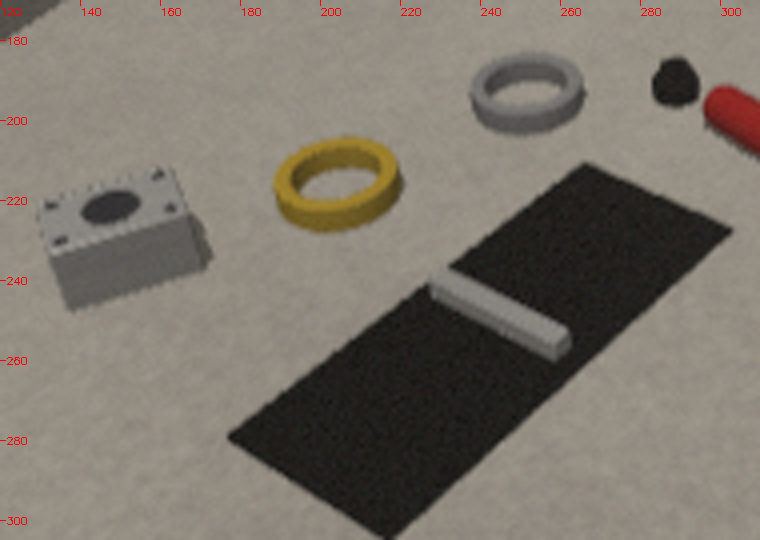

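View pics/cB.png

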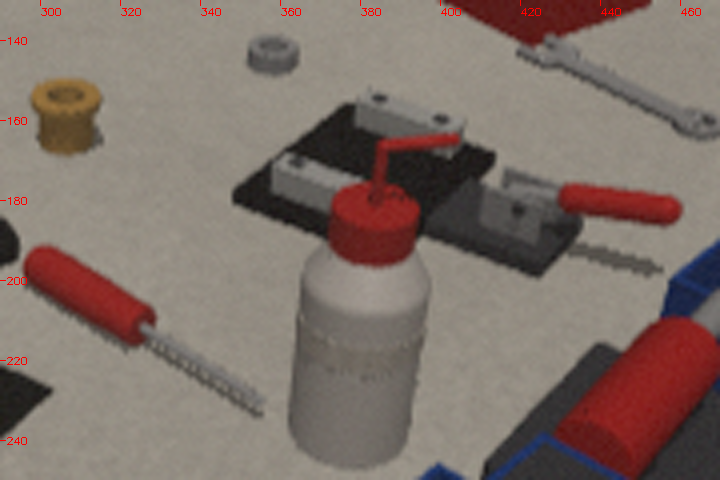

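```bash
cat >> h.py <<'E'
import pickle
def ray(d,px,z):
    K=d['intrinsics'];R=d['R'];t=d['t'];c=-R.T@t
    px=np.atleast_2d(np.array(px,float))
    v=np.c_[(px-[K[0,2],K[1,2]])/[K[0,0],K[1,1]],np.ones(len(px))]@R
    s=(z-c[2])/v[:,2]; return (c+v*s[:,None])[:,:2]
E
python3 - <<'E'
from h import *
S=pickle.load(open('side0.pkl','rb'));C=pickle.load(open('scene0.pkl','rb'))
f=lambda o,k:lambda p:np.array(p)/k+np.array(o)-.4
sA=f((290,105),5);sB=f((205,240),4);cA=f((120,170),4);cB=f((290,130),4)
def p(n,a):print(n,np.round(a,1).tolist(),'mean',np.round(a.mean(0),1))
p('mat side',ray(S,sA([(100,83),(287,83),(318,412),(101,414)]),4))
p('mat scene',ray(C,cA([(586,162),(734,231),(390,540),(229,437)]),4))
p('bar side',ray(S,sA([(116,214),(284,211)]),16))
p('hous side',ray(S,sA([(550,45),(610,62),(520,101),(580,117)]),38))
p('hous scene',ray(C,cA([(51,206),(158,174),(61,240),(171,208)]),38))
p('LR side',ray(S,sA([(475,436)]),16));p('LR scene',ray(C,cA([(528,89)]),16))
p('nest side',ray(S,sB([(280,96),(376,98),(254,299),(358,303)]),32))
p('nest plate side',ray(S,sB([(220,88),(448,95),(436,373),(181,370)]),12))
p('nest scene',ray(C,cB([(379,98),(441,120),(296,162)]),32))
p('bush side',ray(S,sB([(722,68)]),36));p('bush scene',ray(C,cB([(67,97)]),36))
p('SR side',ray(S,sB([(626,452)]),16));p('SR scene',ray(C,cB([(273,49)]),16))
p('yellow side',ray(S,sA([(497,252)]),16))
p('bottle scene',ray(C,cB([(350,425)]),0))
E
```

```text
mat side [[667.2, -291.1], [571.5, -309.2], [523.1, -76.2], [618.0, -56.9]] mean [ 595.  -183.3]
mat scene [[524.9, -82.8], [623.6, -64.5], [670.6, -296.0], [574.1, -316.2]] mean [ 598.3 -189.9]
bar side [[635.5, -177.4], [556.6, -194.6]] mean [ 596. -186.]
hous side [[440.7, -320.2], [410.4, -311.6], [452.2, -271.9], [422.6, -264.7]] mean [ 431.5 -292.1]
hous scene [[410.4, -316.7], [422.1, -268.1], [439.0, -323.7], [452.2, -275.7]] mean [ 430.9 -296. ]
LR side [[453.4, -62.9]] mean [453.4 -62.9]
LR scene [[461.1, -73.3]] mean [461.1 -73.3]
nest side [[636.0, 171.6], [592.5, 164.5], [620.6, 272.0], [577.4, 265.5]] mean [606.6 218.4]
nest plate side [[670.2, 159.9], [563.1, 143.5], [541.3, 280.5], [646.6, 299.3]] mean [605.3 220.8]
nest scene [[577.5, 261.0], [622.1, 266.1], [591.9, 161.5]] mean [597.2 229.5]
bush side [[438.4, 121.0]] mean [438.4 121. ]
bush scene [[443.3, 112.6]] mean [443.3 112.6]
SR side [[459.0, 300.9]] mean [459.  300.9]
SR scene [[465.2, 289.0]] mean [465.2 289. ]
yellow side [[453.7, -184.1]] mean [ 453.7 -184.1]
bottle scene [[742.7, 27.5]] mean [742.7  27.5]
```

>>> arm_command(series=[0.055,0.0475,-0.01,0,0,0.158,0.055,0.0475,-0.01,0,0,0.158,0.055,0.0475,-0.01,0,0,0.158,0.055,0.0475,-0.01,0,0,0.158,0.055,0.0475,-0.01,0,0,0.158,0.055,0.0475,-0.01,0,0,0.158,0.055,0.0475,-0.01,0,0,0.158,0,0,0,0,0,0,0,0,0,0,0,0], hand=1)

```text
time_s: 0.9
ee_pos: [411.3, -380.5, 196.4]
ee_rot: [-179.9, -0.0, 76.4]
force: [-0.6, 0.4, -0.0]
gripper_width: 91.1
```

```bash
cat >> h.py <<'E'
from scipy.spatial.transform import Rotation as Ro
def wgrab(tag):
    s=env.state(); d=save('wrist',tag+'.png'); d['pos']=s['ee_pos'];d['rot']=s['ee_rot']
    pickle.dump(d,open(tag+'.pkl','wb')); print('pos',s['ee_pos'].round(1),s['ee_rot'].round(2),'t',round(s['time_s'],2),'w',round(s['gripper_width'],1)); return d
def wpose(d):
    R=Ro.from_euler('xyz',d['rot'],degrees=True).as_matrix(); T=np.eye(4);T[:3,:3]=R;T[:3,3]=d['pos']
    return T@d['tool_from_camera']
def wray(d,px,z):
    K=d['intrinsics'];px=np.atleast_2d(np.array(px,float))
    n=(px-[K[0,2],K[1,2]]); r=np.hypot(*n.T); th=r/K[0,0]
    v=np.c_[n/np.maximum(r,1e-9)[:,None]*np.sin(th)[:,None],np.cos(th)]
    T=wpose(d); v=v@T[:3,:3].T; c=T[:3,3]; s=(z-c[2])/v[:,2]; return (c+v*s[:,None])[:,:2]
def wproj(d,X):
    T=wpose(d); p=(np.atleast_2d(X)-T[:3,3])@T[:3,:3]; K=d['intrinsics']
    r=np.hypot(p[:,0],p[:,1]); th=np.arctan2(r,p[:,2]); return p[:,:2]/r[:,None]*(th*K[0,0])[:,None]+[K[0,2],K[1,2]]
def topdown(d,z,cx,cy,w,h,fn,k=4):
    # rectified view: column -> world -y , row -> -x ; scale k px/mm
    H,W=int(h*k),int(w*k); ys=cy+w/2-np.arange(W)/k; xs=cx+h/2-np.arange(H)/k
    Y,X=np.meshgrid(ys,xs); P=np.c_[X.ravel(),Y.ravel(),np.full(X.size,z)]
    m=wproj(d,P) if 'tool_from_camera' in d else None
    if m is None:
        p=P@d['R'].T+d['t'];K=d['intrinsics'];m=p[:,:2]/p[:,2:]*K[0,0]+[K[0,2],K[1,2]]
    m=m.reshape(H,W,2).astype(np.float32)
    im=cv2.remap(d['frame'][:,:,::-1].copy(),m[...,0],m[...,1],cv2.INTER_CUBIC)
    for g in range(int(min(ys))//20*20,int(max(ys))+1,20):
        u=int((cy+w/2-g)*k); cv2.line(im,(u,0),(u,H),(0,200,0),1); cv2.putText(im,str(g),(u+1,10),0,.35,(0,0,255),1)
    for g in range(int(min(xs))//20*20,int(max(xs))+1,20):
        v=int((cx+h/2-g)*k); cv2.line(im,(0,v),(W,v),(0,200,0),1); cv2.putText(im,str(g),(1,v-1),0,.35,(0,0,255),1)
    cv2.imwrite('pics/'+fn,im)
E
python3 - <<'E'
from h import *
d=wgrab('w1')
S=pickle.load(open('side0.pkl','rb'));C=pickle.load(open('scene0.pkl','rb'))
print('knob',ray(S,[(357,216)],0),ray(C,[(289,194)],0))
E
```

```text
pos [ 411.3 -380.5  196.4] [-1.7994e+02 -2.0000e-02  7.6390e+01] t 0.9 w 91.1
knob [[503.95418825   2.78388186]] [[508.32064784  -3.38342005]]
```

View pics/w1.png

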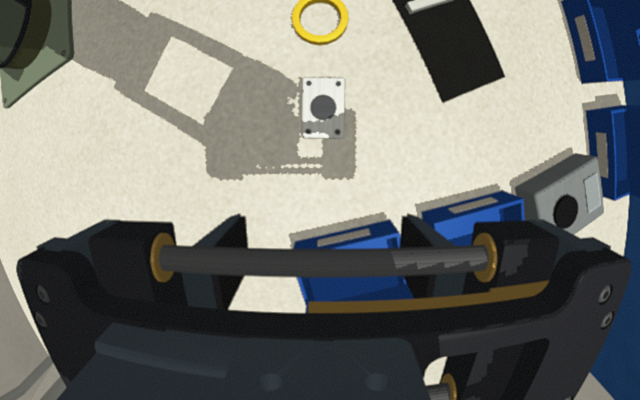

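The wrist picture shows the housing top with corners near (302,78), (344,78), (345,137) and (301,137). The yellow ring is at (320,18) and part of the mat is visible.

Run:
```python
from h import *
d=pickle.load(open('w1.pkl','rb'))
topdown(d,38,430,-290,140,120,'t1.png',5)
print(wproj(d,[[411,-381,0]]))
```

```text
[[323.56378138 185.32561225]]
```

View pics/t1.png

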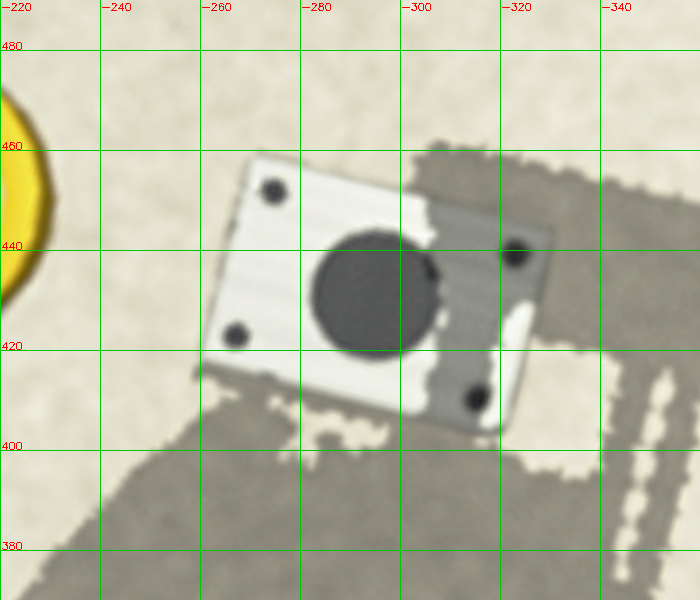

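>>> arm_command(series=[0.0165,0.0712,-0.05,0,0,-0.007,0.0165,0.0712,-0.05,0,0,0,0.0165,0.0712,-0.05,0,0,0,0,0,-0.0725,0,0,0,0,0,-0.0725,0,0,0,0,0,-0.0725,0,0,0,0,0,-0.0725,0,0,0,0,0,-0.008,0,0,0,0,0,0,0,0,0])

```text
time_s: 1.7
ee_pos: [429.1, -296.3, 16.7]
ee_rot: [-179.8, -0.1, 75.9]
force: [-0.7, 0.2, -0.2]
gripper_width: 91.3
```

>>> arm_command(series=[0,0,0,0,0,0,0,0,0,0,0,0,0,0,0,0,0,0,0,0,0,0,0,0,0,0,0,0,0,0,0,0,0,0,0,0,0,0,0,0,0,0,0,0,0,0,0,0], hand=0.3, newtons=30)

```text
time_s: 2.37
ee_pos: [430.7, -296.1, 18.0]
ee_rot: [180.0, 0.0, 76.0]
force: [0.1, 0.8, 1.2]
gripper_width: 44.0
```

>>> arm_command(series=[0,0,0.04,0,0,0,0,0,0.085,0,0,0,0,0,0.085,0,0,0,0,0,0.085,0,0,0,0,0,0.085,0,0,0,0,0.1,0,0,0,0.128,0,0.1,0,0,0,0.128,0,0.1,0,0,0,0.128,0,0.1,0,0,0,0.128,0,0.1,0,0,0,0,0,0.1,0,0,0,0,0.065,0.1,0,0,0,0,0.065,0.1,0,0,0,0,0.065,0.1,0,0,0,0,0.065,0.1,0,0,0,0,0.065,0,0,0,0,0,0.07,0,0,0,0,0,0,0,0,0,0,0,0,0,0,0,0,0])

```text
time_s: 3.95
ee_pos: [575.6, 83.9, 168.4]
ee_rot: [-179.9, -0.0, 99.0]
force: [-0.7, -1.3, -2.2]
gripper_width: 44.0
```

Run:
```python
from h import *
d=wgrab('w2')
topdown(d,12,605,225,190,150,'t2a.png',4)
topdown(d,32,605,225,190,150,'t2b.png',4)
```

```text
pos [575.6  83.9 168.4] [-179.87   -0.     99.03] t 3.95 w 44.0
```

View pics/w2.png

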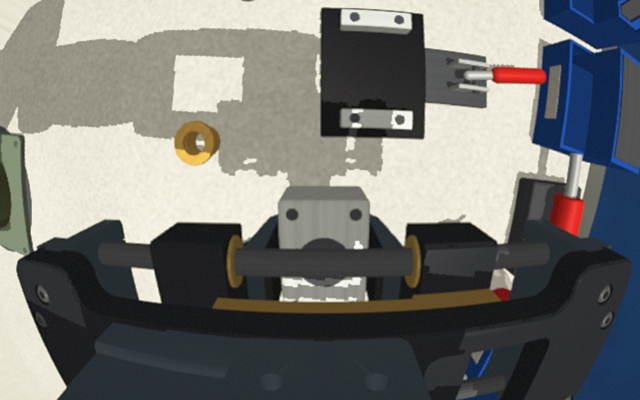

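View pics/t2b.png

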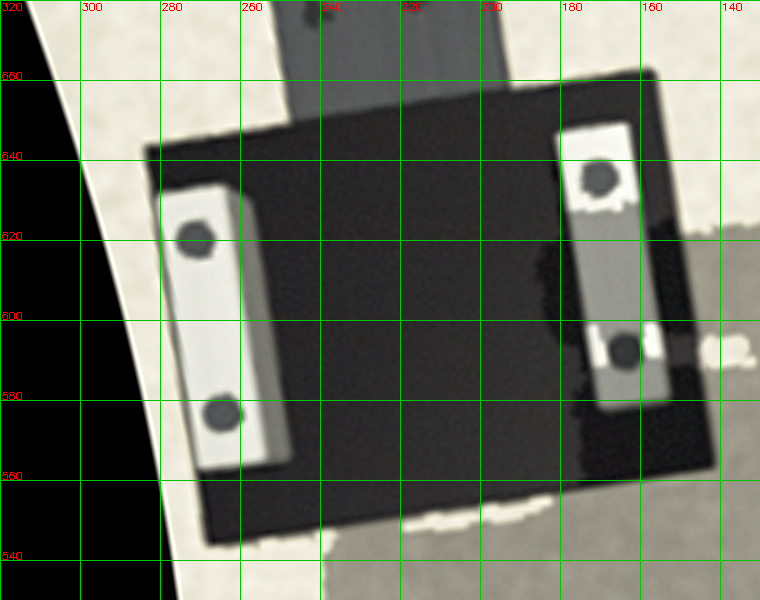

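View pics/t2a.png

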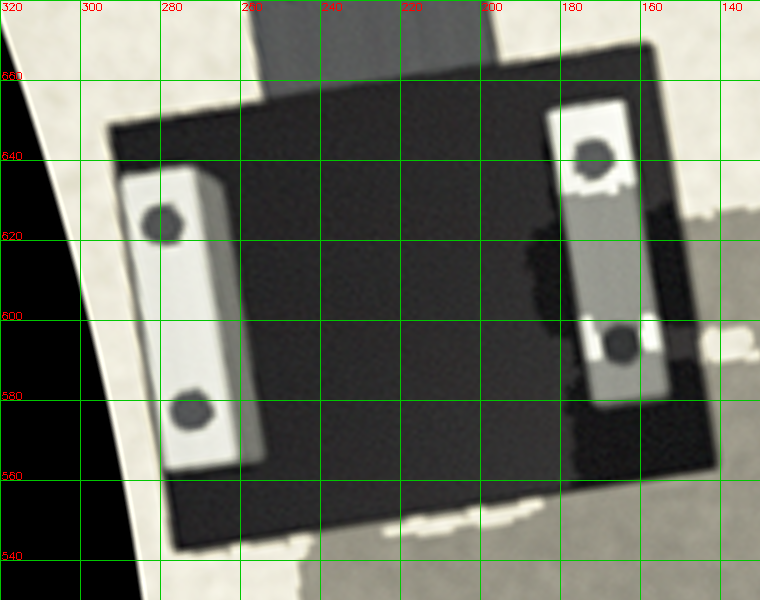

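The wrist view rectified at z=32 and z=12 puts the nest centre near (606, 216) with yaw about 8.5°, which agrees with the fixed cameras. The housing is still in the grip, with its top at about (323,215).

>>> arm_command(series=[0.019,0.0825,0,0,0,0,0.019,0.0825,0,0,0,0,0.019,0.0825,0,0,0,0,0.019,0.0825,0,0,0,-0.009,0,0,-0.08,0,0,0,0,0,-0.08,0,0,0,0,0,-0.08,0,0,0,0,0,0,0,0,0,0,0,0,0,0,0,0,0,0,0,0,0])

```text
time_s: 4.83
ee_pos: [606.5, 215.6, 75.6]
ee_rot: [179.9, -0.0, 98.6]
force: [0.4, -0.3, -1.6]
gripper_width: 44.0
```

>>> arm_command(series=[0,0,-0.05,0,0,0,0,0,-0.04,0,0,0,0,0,-0.01,0,0,0,0,0,-0.01,0,0,0,0,0,0,0,0,0,0,0,0,0,0,0])

```text
time_s: 5.33
ee_pos: [606.8, 215.9, 31.4]
ee_rot: [179.8, -0.0, 98.6]
force: [-0.1, -0.2, -2.2]
gripper_width: 44.1
```

>>> arm_command(series=[0,0,-0.0035,0,0,0,0,0,0,0,0,0])

```text
time_s: 5.5
ee_pos: [606.9, 216.0, 30.0]
ee_rot: [179.8, -0.0, 98.6]
force: [0.0, -0.8, 2.9]
gripper_width: 43.9
```

>>> arm_command(series=[0,0,0,0,0,0,0,0,0,0,0,0,0,0,0,0,0,0,0,0,0,0,0,0,0,0,0,0,0,0,0,0,0,0,0,0], hand=0.72)

```text
time_s: 6.0
ee_pos: [605.7, 215.6, 28.3]
ee_rot: [-180.0, 0.0, 98.6]
force: [-0.1, 0.1, -0.5]
gripper_width: 65.8
```

>>> arm_command(series=[0,0,0.04,0,0,0,0,0,0.08,0,0,0,0,0,0.08,0,0,0,0,0,0.08,0,0,0,0,0,0.08,0,0,0,-0.04,-0.09,0,0,0,0,-0.05,-0.09,0,0,0,0,-0.05,-0.09,0,0,0,0,-0.05,-0.08,0,0,0,0,0,0,0,0,0,0,0,0,0,0,0,0,0,0,0,0,0,0], hand=1)

```text
time_s: 7.0
ee_pos: [530.4, 75.9, 172.7]
ee_rot: [179.9, -0.0, 98.6]
force: [-0.1, 0.4, -0.1]
gripper_width: 91.1
```

Run:
```python
from h import *
d=wgrab('w3')
topdown(d,50,605,215,190,150,'t3a.png',4)
topdown(d,36,440,117,100,100,'t3b.png',5)
```

```text
pos [530.4  75.9 172.7] [ 1.7991e+02 -3.0000e-02  9.8570e+01] t 7.0 w 91.1
```

View pics/w3.png

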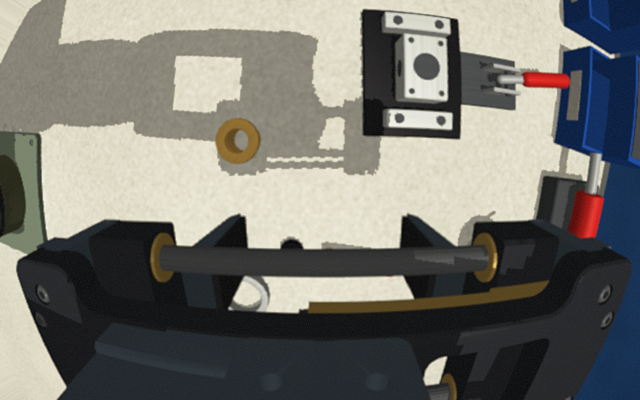

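View pics/t3a.png

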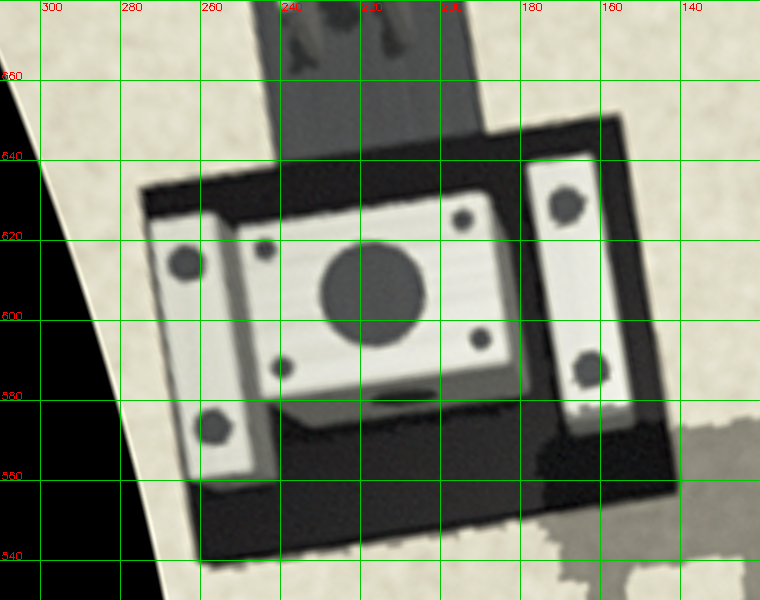

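View pics/t3b.png

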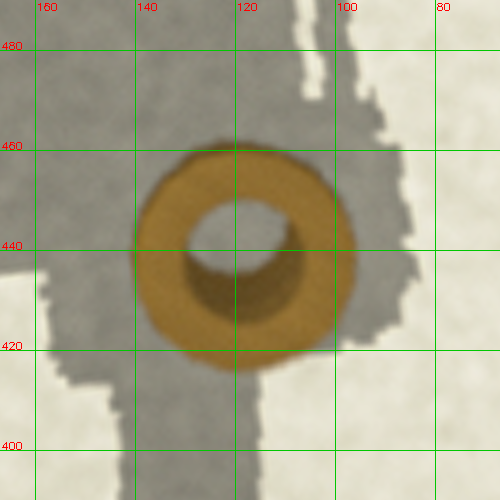

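The wrist picture shows the housing seated between the stops, with its bore at (427,66) and centre about (606.5, 217). The bush flange is at (238,140), which works out to about (439, 118). I'll check the nest centre in this same picture.

Run:
```python
from h import *
d=pickle.load(open('w3.pkl','rb'))
# back-project screw positions read in z=50 plane to pixels, then to z=32
def rd(u,v): return [680-v/4,310-u/4]
sc=np.array([rd(186,264),rd(212,427),rd(566,206),rd(591,370)])
print(wray(d,wproj(d,np.c_[sc,[50]*4]),32).mean(0))
```

```text
[605.9664513  217.41486912]
```

>>> arm_command(series=[-0.076,0.0347,-0.04,0,0,0,-0.076,0.0347,-0.04,0,0,0,-0.076,0.0347,-0.04,0,0,0,0,0,-0.07,0,0,0,0,0,-0.07,0,0,0,0,0,-0.07,0,0,0,0,0,-0.04,0,0,0,0,0,0,0,0,0,0,0,0,0,0,0])

```text
time_s: 7.8
ee_pos: [438.8, 118.2, 23.8]
ee_rot: [-179.9, 0.0, 98.7]
force: [0.3, -0.8, 0.4]
gripper_width: 91.0
```

>>> arm_command(series=[0,0,0,0,0,0,0,0,0,0,0,0,0,0,0,0,0,0,0,0,0,0,0,0,0,0,0,0,0,0,0,0,0,0,0,0,0,0,0,0,0,0,0,0,0,0,0,0], hand=0.35, newtons=30)

```text
time_s: 8.47
ee_pos: [438.3, 117.2, 24.6]
ee_rot: [-180.0, 0.0, 98.6]
force: [-0.6, -0.7, 1.6]
gripper_width: 44.1
```

Run:
```python
from h import *
d=wgrab('w4')
for n in ['scene','side']:
    e=save(n,n+'4.png'); pickle.dump(e,open(n+'4.pkl','wb'))
a=cv2.imread('pics/scene4.png')[120:220,240:400]; b=cv2.imread('pics/side4.png')[200:320,300:460]
cv2.imwrite('pics/c4.png',np.vstack([cv2.resize(a,None,fx=2.8,fy=2.8,interpolation=2),cv2.resize(b,None,fx=2.8,fy=2.6,interpolation=2)]))
```

```text
pos [438.3 117.2  24.6] [-179.99    0.     98.6 ] t 8.47 w 44.1
```

View pics/c4.png

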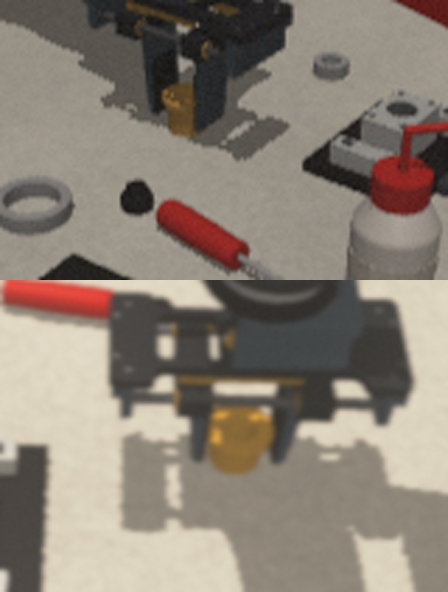

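View pics/w4.png

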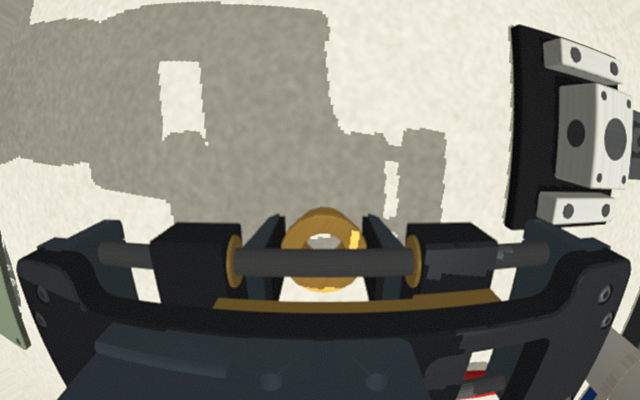

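>>> arm_command(series=[0,0,0,0,0,0,0,0,0,0,0,0,0,0,0,0,0,0,0,0,0,0,0,0])

```text
time_s: 8.95
ee_pos: [438.3, 117.2, 24.5]
ee_rot: [-180.0, 0.0, 98.6]
force: [-1.9, -1.0, 4.7]
gripper_width: 43.9
```

Run:
```python
from h import *
d=wgrab('w5')
e=save('scene','scene5.png')
a=d['frame'][190:320,200:440,::-1]; b=e['frame'][120:200,250:370,::-1]
cv2.imwrite('pics/c5.png',np.vstack([cv2.resize(a,None,fx=2.5,fy=2.5,interpolation=2),cv2.resize(b,(600,400),interpolation=2)[:270]]))
```

```text
pos [438.3 117.2  24.5] [-1.7998e+02  1.0000e-02  9.8600e+01] t 8.95 w 43.9
```

View pics/c5.png

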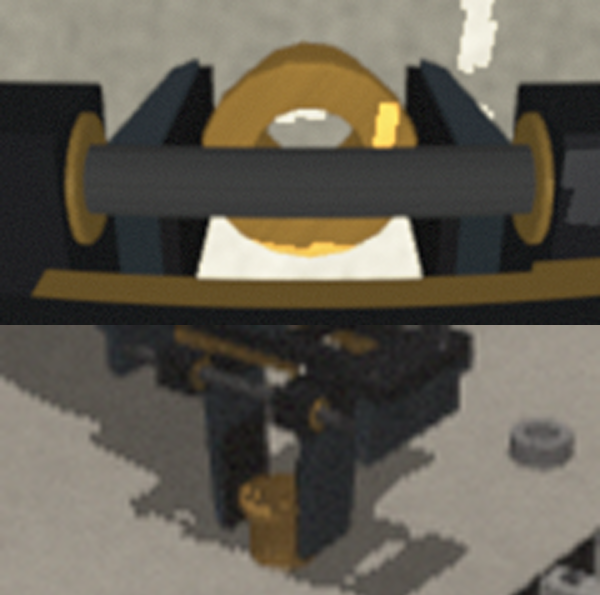

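>>> arm_command(series=[0,0,0.02,0,0,0,0,0,0.05,0,0,0,0,0,0.08,0,0,0,0,0,0.08,0,0,0,0,0,0.08,0,0,0,0,0,0,0,0,0,0,0,0,0,0,0])

```text
time_s: 9.63
ee_pos: [439.6, 117.6, 149.8]
ee_rot: [179.7, -0.0, 98.6]
force: [-0.2, 0.8, -3.0]
gripper_width: 44.3
```

Run:
```python
from h import *
d=wgrab('w6')
e=save('scene','scene6.png');f=save('side','side6.png')
a=d['frame'][190:320,200:440,::-1]; b=e['frame'][80:180,250:370,::-1]; c=f['frame'][170:290,310:460,::-1]
cv2.imwrite('pics/c6.png',np.vstack([cv2.resize(a,(600,325),interpolation=2)[:260],np.hstack([cv2.resize(b,(396,330),interpolation=2),cv2.resize(c,(412,330),interpolation=2)])[:,:600]]))
```

```text
pos [439.6 117.6 149.8] [ 1.7975e+02 -2.0000e-02  9.8610e+01] t 9.63 w 44.3
```

View pics/c6.png

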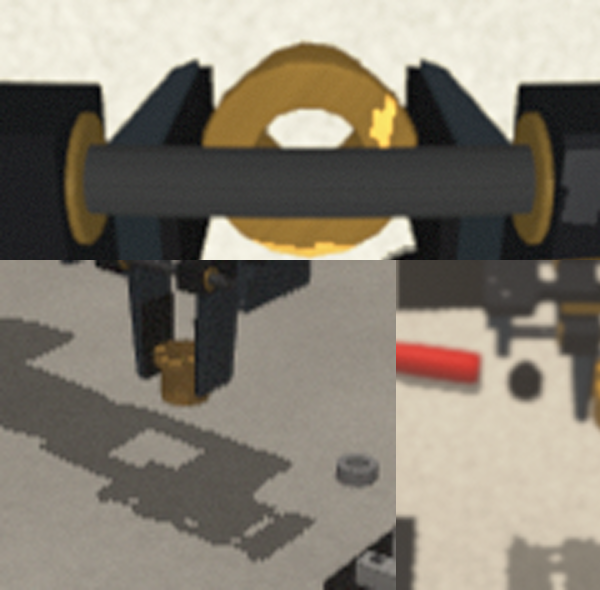

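Run:
```python
from h import *
d=pickle.load(open('w6.pkl','rb')); d['rot'][0]=180
topdown(d,161.3,439.6,117.6,80,80,'t6.png',8)
```

```text
(no output)
```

View pics/t6.png

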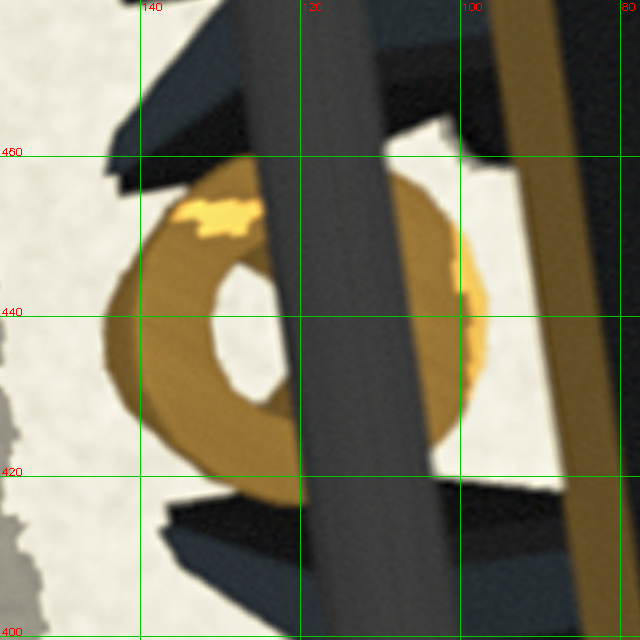

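The bush hangs upright in the grip and is centred on the TCP to within about 1 mm (scene crop ~180,370). Next I move it over the housing.

>>> arm_command(series=[0.0838,0.049,0,0,0,0,0.0838,0.049,0,0,0,0,0.0838,0.049,0,0,0,0,0.0838,0.049,0,0,0,0,0.0838,0.049,0,0,0,0,0,0,-0.06,0,0,0,0,0,-0.06,0,0,0,0,0,-0.03,0,0,0,0,0,0,0,0,0,0,0,0,0,0,0,0,0,0,0,0,0])

```text
time_s: 10.7
ee_pos: [606.6, 215.3, 89.2]
ee_rot: [179.9, -0.0, 98.6]
force: [-0.5, 0.4, -2.7]
gripper_width: 44.3
```

>>> arm_command(series=[0,0,-0.02,0,0,0,0,0,-0.01,0,0,0,0,0,-0.005,0,0,0,0,0,0,0,0,0,0,0,0,0,0,0])

```text
time_s: 11.12
ee_pos: [606.2, 215.3, 74.6]
ee_rot: [180.0, -0.0, 98.6]
force: [0.4, 0.1, -3.2]
gripper_width: 44.2
```

>>> arm_command(series=[0,0,-0.0025,0,0,0,0,0,0,0,0,0,0,0,0,0,0,0])

```text
time_s: 11.37
ee_pos: [606.3, 215.3, 74.6]
ee_rot: [179.9, -0.0, 98.6]
force: [-2.9, -0.2, 6.4]
gripper_width: 44.5
```

>>> arm_command(series=[0,0,0,0,0,0,0,0,0,0,0,0,0,0,0,0,0,0,0,0,0,0,0,0,0,0,0,0,0,0,0,0,0,0,0,0,0,0,0,0,0,0], hand=0.8)

```text
time_s: 11.95
ee_pos: [606.2, 215.3, 73.3]
ee_rot: [180.0, 0.0, 98.6]
force: [-0.5, -0.5, 0.3]
gripper_width: 73.0
```

>>> arm_command(series=[0,0,0.02,0,0,0,0,0,0.06,0,0,0,0,0,0.08,0,0,0,0,0,0.09,0,0,0,-0.075,-0.02,0,0,0,0,-0.075,-0.02,0,0,0,0,-0.075,-0.02,0,0,0,0,-0.075,-0.02,0,0,0,0,0,0,0,0,0,0,0,0,0,0,0,0,0,0,0,0,0,0])

```text
time_s: 12.87
ee_pos: [487.1, 183.6, 174.3]
ee_rot: [179.8, -0.0, 98.6]
force: [1.0, 0.5, -0.1]
gripper_width: 73.1
```

Run:
```python
from h import *
d=wgrab('w7')
topdown(d,86,605,215,120,90,'t7a.png',5)
topdown(d,16,462,294,100,90,'t7b.png',5)
a=cv2.imread('pics/t7a.png');b=cv2.imread('pics/t7b.png');cv2.imwrite('pics/t7.png',cv2.resize(np.hstack([a,b]),None,fx=.72,fy=.72))
```

```text
pos [487.1 183.6 174.3] [ 1.7985e+02 -3.0000e-02  9.8610e+01] t 12.87 w 73.1
```

View pics/w7.png

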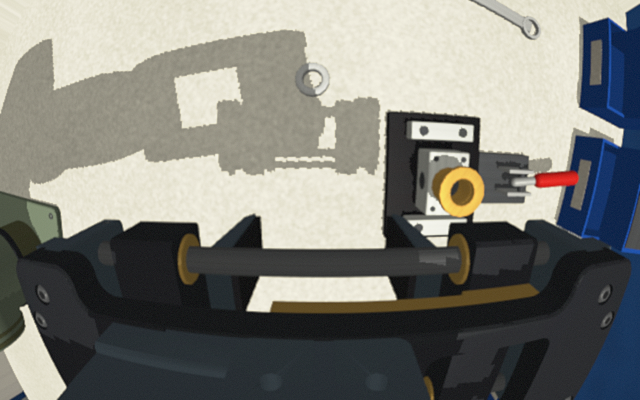

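View pics/t7.png

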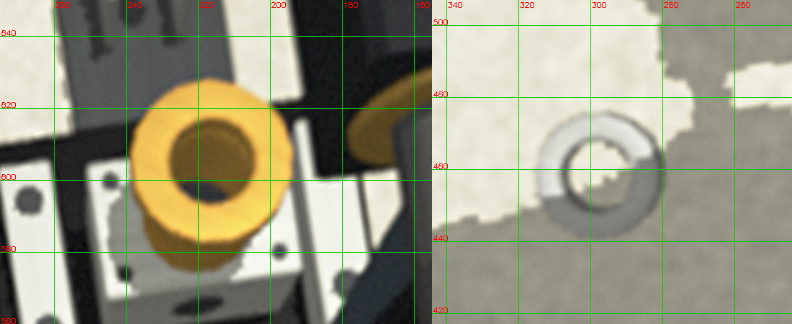

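The wrist picture shows the bush standing in the middle of the housing: flange at (461,190), about (605, 216). The small ring is at (312,79), about (458.4, 297).

>>> arm_command(series=[-0.024,0.0945,-0.025,0,0,0,-0.024,0.0945,-0.025,0,0,0,-0.024,0.0945,-0.025,0,0,0,0,0,-0.08,0,0,0,0,0,-0.08,0,0,0,0,0,-0.08,0,0,0,0,0,-0.07,0,0,0,0,0,-0.015,0,0,0,0,0,0,0,0,0,0,0,0,0,0,0])

```text
time_s: 13.75
ee_pos: [458.5, 297.3, 13.1]
ee_rot: [180.0, -0.0, 98.6]
force: [0.4, 0.9, 0.9]
gripper_width: 72.7
```

>>> arm_command(series=[0,0,0,0,0,0,0,0,0,0,0,0,0,0,0,0,0,0,0,0,0,0,0,0,0,0,0,0,0,0,0,0,0,0,0,0,0,0,0,0,0,0,0,0,0,0,0,0], hand=0.25, newtons=25)

```text
time_s: 14.42
ee_pos: [457.5, 296.7, 13.5]
ee_rot: [180.0, -0.0, 98.6]
force: [0.5, -0.3, 0.0]
gripper_width: 35.5
```

>>> arm_command(series=[0,0,0.04,0,0,0,0,0,0.1,0,0,0,0,0,0.1,0,0,0,0,0,0.1,0,0,0,0,0,0.1,0,0,0,0,-0.098,0,0,0,0,0,-0.098,0,0,0,0,0,-0.098,0,0,0,0,0,-0.098,0,0,0,0,0,-0.098,0,0,0,0,0,-0.098,0,0,0,0,0,-0.098,0,0,0,0,0,-0.098,0,0,0,0,0,-0.098,0,0,0,0,0,-0.098,0,0,0,0,0,-0.098,0,0,0,0])

```text
time_s: 15.75
ee_pos: [456.6, -136.3, 189.4]
ee_rot: [180.0, -0.0, 98.6]
force: [1.0, 0.4, -0.6]
gripper_width: 35.5
```

>>> arm_command(series=[0.072,-0.08,0,0,0,0.017,0.072,-0.08,0,0,0,0.017,0.072,-0.08,0,0,0,0.017,0.072,-0.08,0,0,0,0.017,0.072,-0.08,0,0,0,0,0,0,0,0,0,0,0,0,0,0,0,0,0,0,0,0,0,0])

```text
time_s: 16.42
ee_pos: [595.9, -288.8, 188.4]
ee_rot: [-179.9, -0.1, 101.7]
force: [-0.1, 0.9, -0.6]
gripper_width: 35.6
```

Run:
```python
from h import *
d=wgrab('w8')
topdown(d,4,600,-190,260,130,'t8.png',3)
e=wgrab('w8b')
```

```text
pos [ 595.9 -288.8  188.4] [-1.7990e+02 -1.1000e-01  1.0165e+02] t 16.42 w 35.6
pos [ 595.8 -288.4  189. ] [-1.7993e+02 -7.0000e-02  1.0168e+02] t 16.47 w 35.5
```

View pics/w8.png

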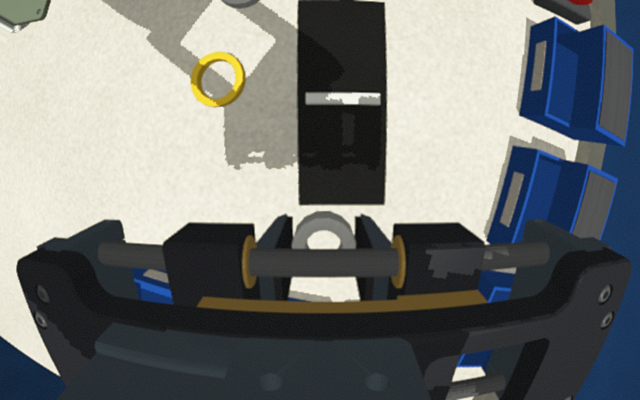

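View pics/t8.png

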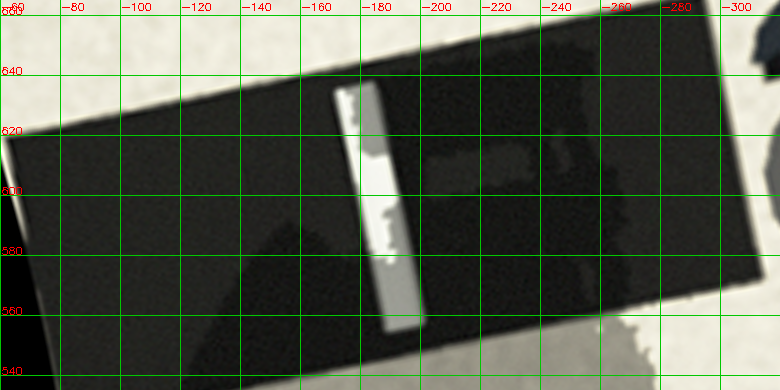

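The mat is seen with its bar at about (343,98). From its corners, the mat centre is about (596, -188.5) with yaw 11.5°, so the half centres are at (608.6, -250.2) and (583.4, -126.8).

>>> arm_command(series=[0.016,0.048,0,0,0,0,0.016,0.048,0,0,0,0,0,0,-0.09,0,0,0,0,0,-0.09,0,0,0,0,0,-0.09,0,0,0,0,0,-0.09,0,0,0,0,0,-0.05,0,0,0,0,0,0,0,0,0,0,0,0,0,0,0,0,0,0,0,0,0])

```text
time_s: 17.35
ee_pos: [610.7, -251.0, 27.8]
ee_rot: [179.8, 0.1, 101.7]
force: [0.2, 0.1, -0.3]
gripper_width: 35.5
```

>>> arm_command(series=[-0.004,0.001,-0.015,0,0,0,0,0,-0.0075,0,0,0,0,0,0,0,0,0,0,0,0,0,0,0])

```text
time_s: 17.68
ee_pos: [608.4, -250.7, 17.5]
ee_rot: [179.9, 0.1, 101.7]
force: [-0.6, -0.0, 3.3]
gripper_width: 35.8
```

>>> arm_command(series=[0,0,0,0,0,0,0,0,0,0,0,0,0,0,0,0,0,0,0,0,0,0,0,0,0,0,0,0,0,0,0,0,0,0,0,0], hand=0.6)

```text
time_s: 18.18
ee_pos: [607.8, -250.5, 16.2]
ee_rot: [-180.0, -0.0, 101.7]
force: [0.2, -0.5, 0.2]
gripper_width: 54.8
```

>>> arm_command(series=[0,0,0.03,0,0,0,0,0,0.08,0,0,0,0,0,0.09,0,0,0,0,0,0.1,0,0,0,0,0,0.08,0,0,0,-0.095,0.045,0,0,0,0,-0.095,0.045,0,0,0,0,-0.095,0.045,0,0,0,0,-0.095,0.045,0,0,0,0,0,0,0,0,0,0,0,0,0,0,0,0,0,0,0,0,0,0], hand=1)

```text
time_s: 19.18
ee_pos: [458.3, -179.6, 169.7]
ee_rot: [179.8, 0.1, 101.7]
force: [0.5, -0.1, 0.4]
gripper_width: 91.1
```

Run:
```python
from h import *
d=wgrab('w9')
topdown(d,16,456,-66,130,100,'t9.png',5)
topdown(d,20,608,-250,100,100,'t9b.png',5)
```

```text
pos [ 458.3 -179.6  169.7] [1.7984e+02 1.1000e-01 1.0167e+02] t 19.18 w 91.1
```

View pics/w9.png

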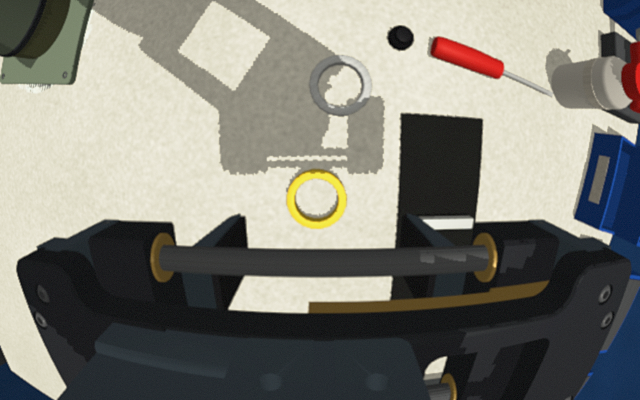

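View pics/t9.png

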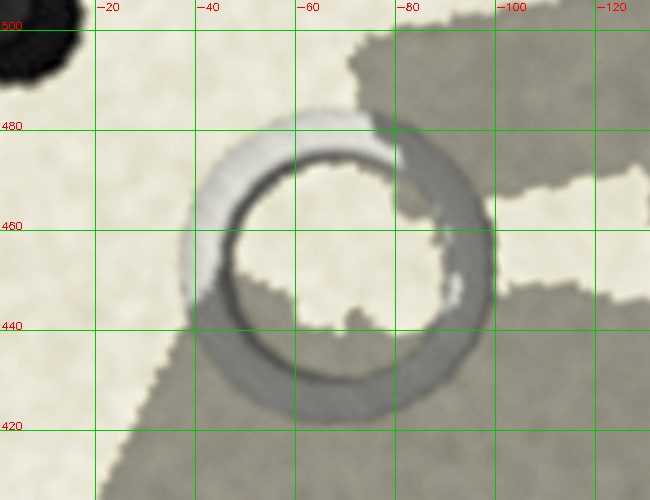

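The large ring is at (340,85), about (453, -68.3). The yellow ring at (316,198) is left alone.

>>> arm_command(series=[-0.0044,0.0928,-0.025,0,0,0,-0.0044,0.0928,-0.025,0,0,0,-0.0044,0.0928,-0.025,0,0,0,0,0,-0.08,0,0,0,0,0,-0.08,0,0,0,0,0,-0.08,0,0,0,0,0,0,0,0,0,0,0,0,0,0,0])

```text
time_s: 19.9
ee_pos: [452.6, -68.0, 41.6]
ee_rot: [-179.9, -0.1, 101.7]
force: [0.5, -0.3, 0.2]
gripper_width: 91.2
```

>>> arm_command(series=[0.001,0,-0.05,0,0,0,0,0,-0.02,0,0,0,0,0,0,0,0,0])

```text
time_s: 20.15
ee_pos: [453.0, -68.2, 14.5]
ee_rot: [-180.0, -0.0, 101.6]
force: [-1.0, -0.6, -0.6]
gripper_width: 91.5
```

>>> arm_command(series=[0,0,0,0,0,0,0,0,0,0,0,0,0,0,0,0,0,0,0,0,0,0,0,0,0,0,0,0,0,0,0,0,0,0,0,0], hand=0.55, newtons=25)

```text
time_s: 20.65
ee_pos: [453.0, -68.0, 15.1]
ee_rot: [179.9, 0.0, 101.7]
force: [-0.4, 0.1, 5.9]
gripper_width: 63.5
```

>>> arm_command(series=[0,0,0.03,0,0,0,0,0,0.08,0,0,0,0,0,0.09,0,0,0,0.0815,-0.0368,0,0,0,0,0.0815,-0.0368,0,0,0,0,0.0815,-0.0368,0,0,0,0,0.0815,-0.0368,0,0,0,0,0,0,-0.08,0,0,0,0,0,-0.08,0,0,0,0,0,0,0,0,0,0,0,0,0,0,0,0,0,0,0,0,0])

```text
time_s: 21.65
ee_pos: [583.2, -126.7, 31.3]
ee_rot: [179.9, 0.0, 101.7]
force: [-0.8, -0.3, -0.6]
gripper_width: 64.0
```

>>> arm_command(series=[0,0,-0.02,0,0,0,0,0,-0.0075,0,0,0,0,0,0,0,0,0,0,0,0,0,0,0])

```text
time_s: 21.98
ee_pos: [582.9, -126.7, 19.9]
ee_rot: [180.0, 0.0, 101.7]
force: [-0.2, 0.0, -1.5]
gripper_width: 63.7
```

>>> arm_command(series=[0,0,-0.004,0,0,0,0,0,0,0,0,0,0,0,0,0,0,0])

```text
time_s: 22.23
ee_pos: [583.3, -126.8, 19.1]
ee_rot: [179.9, 0.0, 101.7]
force: [-1.5, 0.6, 5.6]
gripper_width: 63.9
```

Contact felt, so I release, back off to a viewing pose clear of everything, and check.

>>> arm_command(series=[0,0,0,0,0,0,0,0,0,0,0,0,0,0,0,0,0,0,0,0,0,0,0,0,0,0,0,0,0,0,0,0,0,0,0,0], hand=1)

```text
time_s: 22.73
ee_pos: [582.8, -126.7, 17.6]
ee_rot: [-180.0, -0.0, 101.7]
force: [0.1, -0.1, -0.4]
gripper_width: 91.6
```

>>> arm_command(series=[0,0,0.03,0,0,0,0,0,0.08,0,0,0,0,0,0.1,0,0,0,0,0,0.1,0,0,0,0,0,0.1,0,0,0,0,-0.1,0,0,0,0,0,-0.1,0,0,0,0,0,-0.1,0,0,0,0,0,-0.1,0,0,0,0,0,-0.08,0,0,0,0,0,0,0,0,0,0,0,0,0,0,0,0,0,0,0,0,0,0])

```text
time_s: 23.82
ee_pos: [582.6, -318.1, 181.3]
ee_rot: [-180.0, -0.1, 101.6]
force: [-0.6, 0.0, -0.4]
gripper_width: 91.4
```

Run:
```python
from h import *
d=wgrab('w10')
topdown(d,20,600,-190,260,130,'t10.png',3)
save('scene','scene10.png');save('side','side10.png')
```

```text
pos [ 582.6 -318.1  181.3] [-1.7998e+02 -8.0000e-02  1.0165e+02] t 23.82 w 91.4
```

View pics/t10.png

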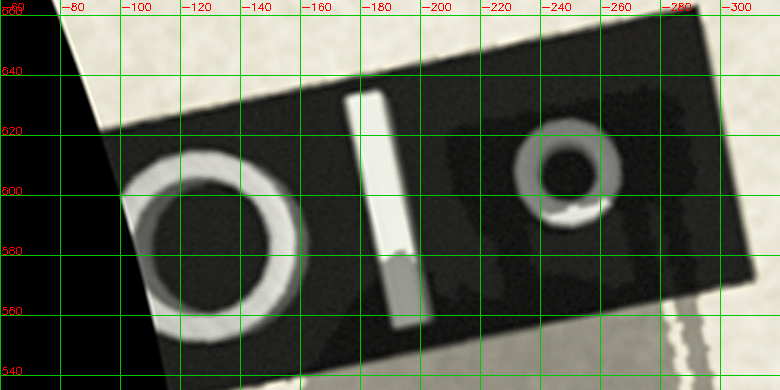

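View pics/scene10.png

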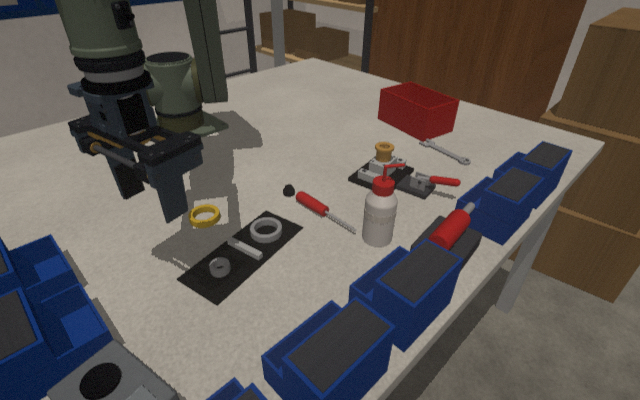

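View pics/side10.png

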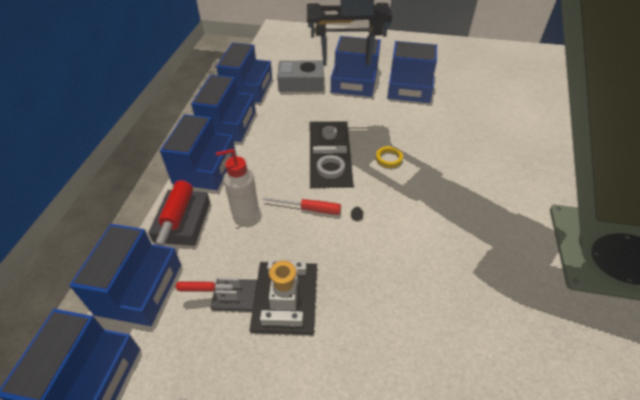

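The rectified wrist view puts the large ring at (583, -128) and the small ring at (608, -249), each within about 3 mm of its half centre. In the scene and side pictures the bush is upright on the housing (scene ~385,150), the bottle is standing (380,215), and the gripper is clear.

Run:
```python
from workcell import env
print(env.job_done()); s=env.state(); print(s['time_s'],s['force'])
```

```text
the job is handed in; nothing more can be done
None
the job is handed in; nothing more can be done
```

All four parts are placed and the job is handed in after about 24 s of robot time. The bottle is still standing, and the yellow ring was not touched.

| Part | What my last check showed |
|---|---|
| Housing | About 0.5 mm from the nest centre, square within about 1° (checked before the bush went on) |
| Bush | Upright, flange up, about 2 mm from the housing centre |
| Large ring | Flat, about 1–2 mm from the middle of the left half |
| Small ring | Flat, about 2–3 mm from the middle of the right half |

- **Position sources:** the side camera read about 3–4 mm further in y than the other two. My first large-ring readings from the two fixed cameras also differed by about 10 mm, so I used the wrist camera for the final positions.
- **Bush grip:** the fingers closed to 44 mm on the 46 mm flange. I couldn't explain it, but pictures taken before and after the lift showed the bush held upright and centred.
- **Clearance:** the gripper was clear of everything at the end, about 180 mm up.

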